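Shut the storage bin and latch it

TASK

Close the lid of the metal storage bin on the counter, swing the latch's wire loop down so that its cross-bar sits behind the keeper on the lid, then snap the lever over centre until it lies flat on the bin. Keep the lever standing up until the loop is hooked, leave the latch tight, and do not knock about the things standing on and right beside the bin.

Things in the scene. Friction and masses are not known exactly. Their poses are not given: they have to be found in the camera images.
- bin: Fixed aluminium bin, 315 x 200 x 100 mm. Origin on the counter, on its middle line. Its x axis runs from the near end (-165 mm) to the lid's hinge (+150 mm), z up, y across (+-100 mm). Its top from x = -165 to 0 mm is a deck at z = 100 mm carrying the draw latch on the line y = 0; beyond it is the opening under the lid. All hinges run along y. It stands turned up to 26 degrees.
- lid (a joint): Lid angle, rad: 0 shut, 0.6 to 1.0 at the start, growing as its free (near) edge rises. Stays where left (0.40 N m of friction, 250 to 420 g). A plate 152 mm long, 204 wide, 6 thick.
- lid_hinge (a point): Lid's hinge line at its middle, on the lid's upper face: x = 150, z = 106 mm in the bin's frame when shut, the axis itself 6 mm lower. The shut lid's top is at z = 106 mm.
- lid_edge (a point): Middle of the lid's free edge, on its upper face; 152 mm from the hinge axis.
- keeper (a point): Keeper on the lid's upper face: an upright steel lip 36 mm wide (y), 7 thick, 18 high, leaning 20 degrees away from the lever, so that the bar stays under it. Origin: on the lid's face where the hooked cross-bar seats, 24 mm from the lid's free edge; the lip is just on its -x side, at x = -15 to 0 mm. Axes parallel to the bin's when the lid is shut.
- lever (a joint): Latch lever angle, rad: 0 closed, flat and pointing to the bin's -x; grows as it rises, 1.57 upright, 2.1 at its stop, leaning to the lid. Starts at 1.6 to 1.85, stays where left (0.10 N m). With the loop hooked it draws tight from 1.2 rad down, needs about 6 N pressed 65 mm from its pivot, passes dead centre near 0.25 and snaps to 0.
- lever_pivot (a point): Middle of the lever's pivot axis; x = -60, z = 120 mm in the bin's frame.
- lever_tip (a point): Free end of the lever, on the face that looks up when closed, 85 mm from the pivot. The lever is a plate 36 mm wide and 5 mm thick centred on its pivot axis, its last 14 mm turned up as a lip.
- loop (a joint): Angle of the loop on the lever, rad. (loop minus lever) is the loop's elevation above the bin's +x direction: 0.75 to 1.03 at the start, rising towards the lid and just clear of the lid's swing; about -0.05 when latched. Stays where left on the lever (0.035 N m of friction).
- loop_pin (a point): Middle of the axis on which the loop turns; it is on the lever, 22 mm from the lever's pivot. The lever swings between the loop's arms.
- loop_bar (a point): Middle of the loop's cross-bar, 99 mm from the loop pin. With the lever at 1.6 rad or more and the lid shut, swinging the bar down about the pin brings it onto the lid about 10 mm beyond its seat, clear of the keeper. Lying on the lid, the bar's centre is 4 mm above the keeper's origin.
- bow: The loop's 8 mm steel rod: two arms with centre lines 64 mm apart, the cross-bar, and a flat finger tab in its plane (24 mm wide, 6 thick) reaching 30 mm past the bar. Origin at the loop pin, x from pin to bar. Sprung: stretches along x by up to 9 mm, 8 N per mm.
- whistle_weight: Bystander: stainless steel whistle weight, 42 mm across, 60 mm tall, standing on the bin's deck beside the latch; leave where it is. Origin: centre of its underside.
- glass_jar: Bystander: glass jar with closed steel lid, 76 mm across, 100 mm tall; leave where it is. Origin: centre of its underside.
- tumbler: Bystander: steel tumbler, 72 mm across, 100 mm tall; leave where it is. Origin: centre of its underside.
- valve_cap: Bystander: red plastic valve cap, 64 mm across, 32 mm tall; leave where it is. Origin: centre of its underside.

How it is judged (in metres and radians):
On the way, in this order (a step that is already met when the one before it is completed fails the run):
1. the lid is shut while the lever stands up (value of joint lid below 0.04 rad and value of joint lever above 1.2 rad), for 0.2 s.
2. the loop's cross-bar lies low behind the keeper while the lever stands up (value of joint lid below 0.04 rad and value of joint lever above 1 rad and x of loop_bar in the frame of keeper between -0.004 and 0.03 m and z of loop_bar in the frame of keeper below 0.013 m), for 0.2 s.
At the end, for the whole second after the job is handed in: The lid is shut (under 0.03 rad), the lever is at rest flat on the bin (under 0.1 rad), the cross-bar is behind the keeper within 8 mm of its seat and with its centre under 13 mm above the lid, and the loop pulls on the keeper with more than 12 N (value of joint lid below 0.03 rad and value of joint lever below 0.1 rad and velocity of joint lever between -0.05 and 0.05 rad/s and x of loop_bar in the frame of keeper between -0.005 and 0.008 m and z of loop_bar in the frame of keeper below 0.013 m and contact force between bow and anything else above 12 N); the robot touches nothing.
It fails at once if a bystander was moved more than 30 mm or tipped over 0.5 rad (angle between any of whistle_weight, glass_jar, tumbler, valve_cap's own z axis and vertical above 0.5 rad or distance of any of whistle_weight, glass_jar, tumbler, valve_cap from where it was at the start of the episode above 0.03 m).
It also fails if it takes over 61 s, if anything falls off the work surface, if the arm or the gripper's body presses on something with over 40 N, if the wrist force passes 120 N, or if a joint passes its speed limit or range.

ROBOT

A 6-joint arm with a two-finger parallel gripper is mounted at the origin on the work surface. World frame = base frame: x ahead of the robot, y to its left, z up, the work surface at z = 0. Lengths are in m, angles in degrees, forces in N, time in s.
With the tool pointing down it reaches from about 0.4 to 0.825 m from the base axis. Payload 7 kg.
Tool frame: the origin (TCP) lies midway between the tips of the shut fingers; the grasp point (between the pads) lies r.pinch_z behind it (r.pinch_z is the distance from the TCP to the grasp point, in m); z points along the fingers, y is the line along which they close (so a half turn about z gives the same grasp; the last joint's range is limited). The gripper opens to 88 mm and grips with 3 to 60 N. Pads are 19 mm wide; open, the fingers measure 130 mm over their backs; the gripper's body (78 mm by 193 mm) begins 47 mm behind the grasp point.
Start: joints at [83.715, 20.546, 0.682, 0, -70.136, -16.507], TCP at [0.261, 0.622, 0.227] pointing down, gripper open.
Joint ranges: [-176.03, 176.03], [-82.01, 121.73], [-58.28, 71.71], [-173.87, 95.51], [-174.79, -0.11], [-173.66, 173.66]. Speed limits (degrees/s): [136.94, 136.94, 172.46, 180, 180, 180].

INTERFACE

Orientations are given as [roll, pitch, yaw] about the fixed x, y, z axes, in that order (R = Rz(yaw) Ry(pitch) Rx(roll)).
In Python, from plant import r, optics, job gives the robot as it stands.
- The arm moves only by the shell command python3 -m crank 'ROWS' [FORCE]. ROWS is JSON, a list of rows, each an object with "xyz": the shift along the tool's x, y, z in units of 30 mm (1.0 is 30 mm), a list of three; "delta_rot": the turn, a rotation vector about the tool's x, y, z in degrees, a list of three; "claw": the closure, from 0 (fully open) to 1 (shut). A call has 1 to 20 rows; each row is the pose to reach, as a shift and turn from the pose commanded when the call began, along the tool's axes at that moment; what a row does not reach only later rows make up. A row lasts 1/8 s, in which the tool goes at most 62.5 mm and 10.7 degrees, less where a joint would pass 70% of its speed; a pose out of reach is approached as far as the arm can. A call with a gripper value outside its range is refused whole. The fingers move at their own pace and stop on an object; FORCE is the grip in N (left out, the last holds). Time passes only in rows, so rows that repeat a pose let the fingers close. It gives the time, the measured TCP pose, the force, the opening and the grip force at its end, in the units of the state.
- r.get_state(): the state, without advancing time (a new reading comes with each control period).
- optics.capture(name): name is "side" or "top" or "wrist"; returns a dict with "img" (400x640x3 uint8, blue, green, red), "fovy" (degrees; the focal length in pixels is half the picture's height over the tangent of half this angle, whatever the lens; pixels are square), "cx", "cy" (the principal point, pixels), "eye" and "rotation" of the camera in the world; the wrist camera has in their place "hand_eye" (4x4, takes a point from camera to tool coordinates, whose origin is the TCP and whose axes are the flange's). Camera axes: x right, y up, looking along -z (the intrinsics and any distortion apply to the point x, -y, -z); pixel columns grow to the right and rows downward; lengths in m; the calibration is good to about 2 mm. A picture is of the moment at which its call begins: read the wrist's pose just before it. There is no depth.
- job.close_job(): hands the job in; it is judged then, once.
The state is a dict: "time_s": time; "joints": joint angles; "qd": joint speeds; "joint_torque": joint torques, N m; "tcp_pos": TCP position; "eef_rot": TCP orientation; "contact_force": force on the tool from outside, world axes, zero at the start; "moment": the same for the moment, N m; "gripper_width": finger opening in m; "gripper_force": force on a finger pad.
Only numpy, scipy, OpenCV 4.12 (cv2) and the standard library are available. Lean on these libraries where they do the work, as an engineer would, in place of code of your own. Each camera call takes 0.05 s, during which the arm holds its last target. There are 200 camera calls.

## Working session

There is one attempt and no reset: what is moved stays moved. The work goes in short steps, Python scripts to look and compute and a shell command to move; the robot and the scene stay as the last step left them, time stands still between calls to the robot, and variables do not carry over. Pictures are saved under pics/ and viewed, at most 10 in all, crops included, and the job is handed in when it is done.

```bash
ls; mkdir -p pics; python3 - <<'E'
from plant import r,optics
import cv2,numpy as np
s=r.get_state();print(s, r.pinch_z)
ims=[]
for n in("side","top","wrist"):
    c=optics.capture(n);cv2.imwrite(f"pics/{n}0.png",c["img"]);print(n,{k:(np.round(v,4).tolist() if not isinstance(v,str) else v) for k,v in c.items() if k!="img"})
E
```

```text
pics
{'time_s': 0.0, 'joints': array([ 8.37151620e+01,  2.05912575e+01,  6.33203139e-01, -1.86910426e-02,
       -7.01380636e+01, -1.65087717e+01]), 'qd': array([-0.0003314 ,  0.00621281,  0.0530577 , -0.01332244,  0.00395589,
        0.08763909]), 'joint_torque': array([ 8.32399819e-04, -5.82725751e+01,  2.93051648e+01,  6.99758291e+00,
        6.78404438e-03, -1.48048230e-04]), 'tcp_pos': array([0.26132529, 0.62181344, 0.22562488]), 'eef_rot': array([ 1.79902851e+02, -1.04690718e-02, -2.27999660e+01]), 'contact_force': array([ 0.34097339,  0.35864503, -0.75200048]), 'moment': array([-0.00946231, -0.00344639, -0.01478995]), 'gripper_force': 0.0, 'gripper_width': 0.08756307817318638} 0.0188
side {'fovy': 53.972, 'cx': 324.5902, 'cy': 200.7619, 'eye': [0.5297, -0.5898, 0.7274], 'rotation': [43.5535, -0.7471, -4.757]}
top {'fovy': 54.0769, 'cx': 314.3408, 'cy': 208.9109, 'eye': [0.4481, 0.0347, 1.0033], 'rotation': [8.7532, -0.842, -90.1503]}
wrist {'fovy': 60.5723, 'cx': 323.107, 'cy': 205.5963, 'hand_eye': [[0.0005, 0.9621, 0.2727, 0.0734], [1.0, -0.0001, -0.0012, 0.0003], [-0.0012, 0.2727, -0.9621, -0.1584], [0.0, 0.0, 0.0, 1.0]]}
```

View pics/side0.png

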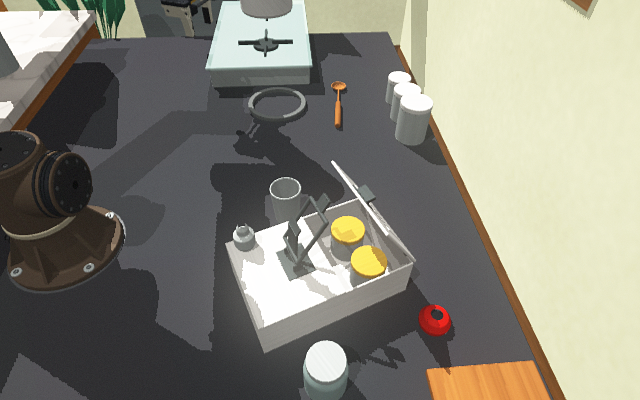

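View pics/top0.png

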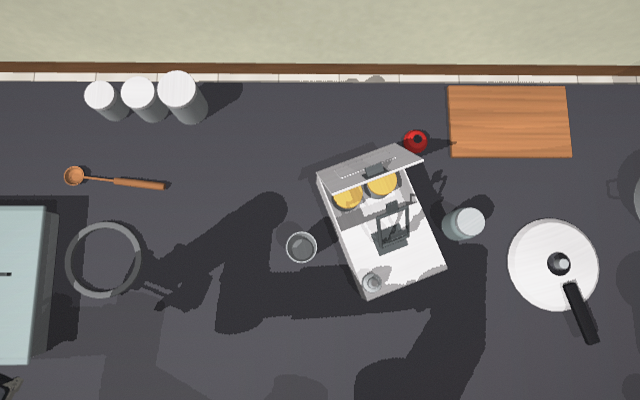

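Side view: the bin stands with its lid open to the right-rear, the lever is near (293,245) and the loop leans towards the lid. The weight is at (244,238), the tumbler at (286,195), the jar at (325,370) and the cap at (435,320). In the top view the near deck corners are about (366,300) and (446,268). Next I'll crop closer for points.

```bash
cat > h.py <<'E'
import numpy as np,cv2
from scipy.spatial.transform import Rotation as Ro
CAM={"side":(53.972,324.5902,200.7619,[0.5297,-0.5898,0.7274],[43.5535,-0.7471,-4.757]),
"top":(54.0769,314.3408,208.9109,[0.4481,0.0347,1.0033],[8.7532,-0.842,-90.1503])}
def cam(n):
    f,cx,cy,e,ro=CAM[n];return 200/np.tan(np.radians(f/2)),cx,cy,np.array(e),Ro.from_euler("xyz",ro,degrees=True).as_matrix()
def ray(n,p):
    f,cx,cy,e,R=cam(n);d=R@np.array([(p[0]-cx)/f,-(p[1]-cy)/f,-1]);return e,d/np.linalg.norm(d)
def onz(n,p,z):
    e,d=ray(n,p);return e+d*(z-e[2])/d[2]
def tri(p,q):  # side px, top px
    e1,d1=ray("side",p);e2,d2=ray("top",q)
    t=np.linalg.lstsq(np.c_[d1,-d2],e2-e1,rcond=None)[0];a=e1+t[0]*d1;b=e2+t[1]*d2
    return (a+b)/2,np.linalg.norm(a-b)
def onplane(n,p,o,nv):
    e,d=ray(n,p);return e+d*(np.dot(np.array(o)-e,nv)/np.dot(d,nv))
def proj(n,P):
    f,cx,cy,e,R=cam(n);c=R.T@(np.array(P)-e);return np.array([cx+f*c[0]/-c[2],cy-f*c[1]/-c[2]])
E
python3 - <<'E'
import cv2,numpy as np
a=cv2.imread("pics/top0.png")[130:310,305:465];b=cv2.imread("pics/side0.png")[155:355,220:420]
a=cv2.resize(a,None,fx=2.5,fy=2.5,interpolation=cv2.INTER_CUBIC);b=cv2.resize(b,None,fx=2,fy=2,interpolation=cv2.INTER_CUBIC)
o=np.zeros((450,800,3),np.uint8);o[:,:400]=a;o[:400,400:]=b;cv2.imwrite("pics/crop1.png",o)
E
```

```text
(no output)
```

View pics/crop1.png

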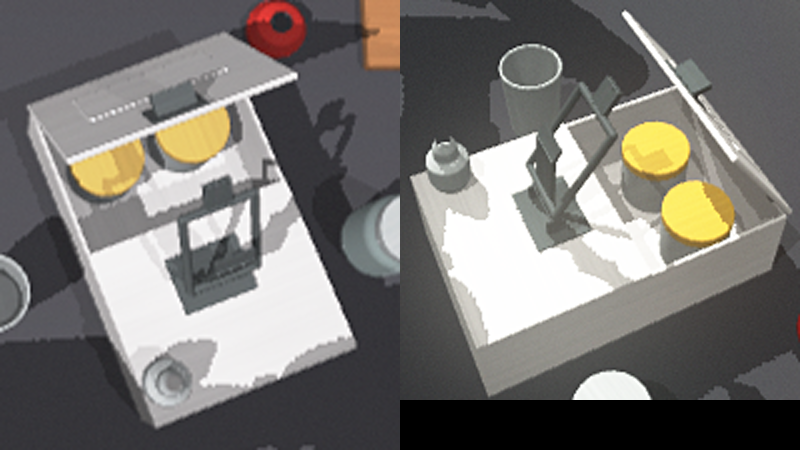

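```bash
cat >> h.py <<'E'
T=lambda x,y:(x/2.5+305,y/2.5+130)
S=lambda x,y:((x-400)/2+220,y/2+155)
E
python3 - <<'E'
from h import *
np.set_printoptions(precision=4,suppress=True)
A=onz("side",S(412,180),.1);B=onz("side",S(478,348),.1);C=onz("side",S(785,215),.1)
A2=onz("top",T(154,420),.1);B2=onz("top",T(356,347),.1)
print("NL",A,A2,"NR",B,B2,"FR",C,np.linalg.norm(A-B),np.linalg.norm(A2-B2),np.linalg.norm(C-B))
for u,v in((A,B),(A2,B2)):
    d=u-v;print("yaw from near edge",np.degrees(np.arctan2(-d[0],d[1])))
d=C-B;print("yaw long",np.degrees(np.arctan2(d[1],d[0])))
for nm,s,t in(("NL",(412,180),(154,420)),("NR",(478,348),(356,347)),("lidL",(625,13),(70,160)),("lidR",(736,158),(297,76)),("barL",(582,84),(184,217)),("barR",(613,121),(258,209)),("weight",(448,152),(167,375)),("levertipmid",(546,145),(220,275))):
    print(nm,*tri(S(*s),T(*t)))
E
```

```text
NL [ 0.3822 -0.1028  0.1   ] [ 0.3836 -0.0964  0.1   ] NR [ 0.4529 -0.2842  0.1   ] [ 0.4483 -0.2833  0.1   ] FR [ 0.7425 -0.1713  0.1   ] 0.1946195066964408 0.19779834863817683 0.31085306724209416
yaw from near edge 21.28165141243246
yaw from near edge 19.089306954349784
yaw long 21.288367850577036
NL [ 0.3819 -0.0976  0.0934] 0.0024433339371855204
NR [ 0.4505 -0.2836  0.0983] 0.0044196180262973265
lidL [ 0.5986 -0.0146  0.2288] 0.0017618734598901875
lidR [ 0.6695 -0.2011  0.2303] 0.00423968864824077
barL [ 0.552  -0.1057  0.2273] 0.0008300355232264247
barR [ 0.5657 -0.1624  0.2386] 0.018474957611401856
weight [ 0.4238 -0.1029  0.1404] 0.0016606928168466037
levertipmid [ 0.5129 -0.1412  0.1878] 0.00986721116484518
```

```bash
cat >> h.py <<'E'
YAW=21.0;O=np.array([.5708,-.1326,0])
Rb=Ro.from_euler("z",YAW,degrees=True).as_matrix()
def W(x,y,z): return O+Rb@(np.array([x,y,z])/1000)   # bin mm -> world m
def Bn(p): return Rb.T@(np.array(p)-O)*1000
def go(state,tgt,rpy=(180,0,YAW)):
    R0=Ro.from_euler("xyz",state["eef_rot"],degrees=True)
    d=R0.inv().apply(np.array(tgt)-state["tcp_pos"])/.03
    w=(R0.inv()*Ro.from_euler("xyz",rpy,degrees=True)).as_rotvec(degrees=True)
    return np.round(d,2),np.round(w,1)
E
python3 - <<'E'
from h import *
from plant import r
s=r.get_state();print(go(s,W(100,50,270)),W(100,50,270)); s2=dict(s)
print(Bn(onz("side",(286,185),.1)),"tumbler",Bn(onz("top",(468,222),.1)),"jar")
E
```

```text
(array([20.51, 15.68, -1.45]), array([  0.1,   0. , -43.8])) [ 0.64623965 -0.05008418  0.27      ]
[  6.01487372 203.8041638  100.        ] tumbler [ -87.15315501 -186.08338565  100.        ] jar
```

```bash
python3 -m crank '[{"xyz":[0,0,-2],"delta_rot":[0,0,-8],"claw":1},{"xyz":[20.5,15.7,-2],"delta_rot":[0,0,-43.8],"claw":1},{"xyz":[20.5,15.7,-2],"delta_rot":[0,0,-43.8],"claw":1},{"xyz":[20.5,15.7,-2],"delta_rot":[0,0,-43.8],"claw":1},{"xyz":[20.5,15.7,-2],"delta_rot":[0,0,-43.8],"claw":1},{"xyz":[20.5,15.7,-2],"delta_rot":[0,0,-43.8],"claw":1},{"xyz":[20.5,15.7,-2],"delta_rot":[0,0,-43.8],"claw":1},{"xyz":[20.5,15.7,-2],"delta_rot":[0,0,-43.8],"claw":1},{"xyz":[20.5,15.7,-2],"delta_rot":[0,0,-43.8],"claw":1},{"xyz":[20.5,15.7,-2],"delta_rot":[0,0,-43.8],"claw":1},{"xyz":[20.5,15.7,-2],"delta_rot":[0,0,-43.8],"claw":1},{"xyz":[20.5,15.7,-2],"delta_rot":[0,0,-43.8],"claw":1},{"xyz":[20.5,15.7,-2],"delta_rot":[0,0,-43.8],"claw":1},{"xyz":[20.5,15.7,-2],"delta_rot":[0,0,-43.8],"claw":1},{"xyz":[20.5,15.7,-2],"delta_rot":[0,0,-43.8],"claw":1},{"xyz":[20.5,15.7,-2],"delta_rot":[0,0,-43.8],"claw":1}]'
python3 - <<'E'
from h import *
from plant import r,optics
s=r.get_state();print(Bn(s["tcp_pos"]),go(s,W(100,50,200)))
E
```

```text
time_s: 2.15
tcp_pos: [0.6457, -0.05, 0.2862]
eef_rot: [-180.0, 0.0, 21.0]
contact_force: [0.3, 0.1, 0.5]
gripper_width: 0.0007
gripper_force: 0.0
[ 99.52529372  50.30504456 286.21605752] (array([0.02, 0.01, 2.87]), array([-0.,  0., -0.]))
```

```bash
python3 -m crank '[{"xyz":[0,0,2],"delta_rot":[0,0,0],"claw":1},{"xyz":[0,0,2.7],"delta_rot":[0,0,0],"claw":1},{"xyz":[0,0,3.0],"delta_rot":[0,0,0],"claw":1},{"xyz":[0,0,3.2],"delta_rot":[0,0,0],"claw":1},{"xyz":[0,0,3.4],"delta_rot":[0,0,0],"claw":1},{"xyz":[0,0,3.6],"delta_rot":[0,0,0],"claw":1},{"xyz":[0,0,3.8],"delta_rot":[0,0,0],"claw":1},{"xyz":[0,0,4.0],"delta_rot":[0,0,0],"claw":1},{"xyz":[0,0,4.2],"delta_rot":[0,0,0],"claw":1},{"xyz":[0,0,4.4],"delta_rot":[0,0,0],"claw":1},{"xyz":[0,0,4.6],"delta_rot":[0,0,0],"claw":1},{"xyz":[0,0,4.8],"delta_rot":[0,0,0],"claw":1},{"xyz":[0,0,5.0],"delta_rot":[0,0,0],"claw":1},{"xyz":[0,0,5.2],"delta_rot":[0,0,0],"claw":1},{"xyz":[0,0,5.4],"delta_rot":[0,0,0],"claw":1},{"xyz":[0,0,5.6],"delta_rot":[0,0,0],"claw":1},{"xyz":[0,0,5.8],"delta_rot":[0,0,0],"claw":1}]'
```

```text
time_s: 4.28
tcp_pos: [0.6456, -0.0503, 0.112]
eef_rot: [-180.0, 0.0, 21.0]
contact_force: [-2.2, -1.8, 3.1]
gripper_width: 0.0005
gripper_force: 1.6
```

```bash
python3 -m crank '[{"xyz":[0,0,0.1],"delta_rot":[0,0,0],"claw":1},{"xyz":[0,0,0.2],"delta_rot":[0,0,0],"claw":1},{"xyz":[0,0,0.25],"delta_rot":[0,0,0],"claw":1},{"xyz":[0,0,0.25],"delta_rot":[0,0,0],"claw":1}]'
python3 - <<'E'
from h import *
from plant import r,optics
a=optics.capture("top")["img"][130:310,305:465];b=optics.capture("side")["img"][155:355,220:420]
a=cv2.resize(a,None,fx=2.5,fy=2.5,interpolation=cv2.INTER_CUBIC);b=cv2.resize(b,None,fx=2,fy=2,interpolation=cv2.INTER_CUBIC)
o=np.zeros((450,800,3),np.uint8);o[:,:400]=a;o[:400,400:]=b;cv2.imwrite("pics/crop2.png",o)
E
```

```text
time_s: 4.78
tcp_pos: [0.6458, -0.0503, 0.1063]
eef_rot: [180.0, -0.0, 21.0]
contact_force: [-6.4, -1.7, 12.6]
gripper_width: 0.0009
gripper_force: 5.7
```

View pics/crop2.png

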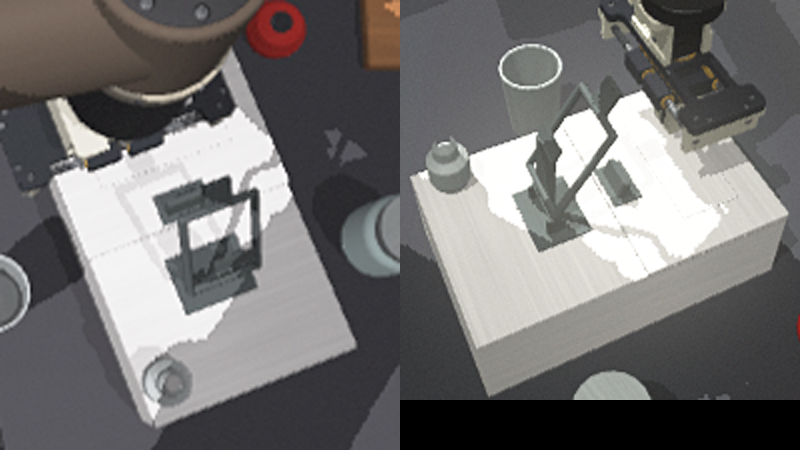

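Lid looks shut: its plate is flush, with the keeper at side crop (620,185). The loop still stands, with its bar from side crop (582,86) to (613,122). Now the loop's geometry.

```bash
python3 - <<'E'
from h import *
from plant import r
np.set_printoptions(precision=1,suppress=True)
n=Rb@[0,1,0]
for nm,c,p,y in(("barL",'side',S(582,86),32),("barR",'side',S(613,122),-32),("keeper top mid",'side',S(622,180),0)):
    print(nm,Bn(onplane(c,p,W(0,y,0),n)))
print("keeper tri",Bn(tri(S(622,182),T(200,200))[0]),"barL",Bn(tri(S(582,86),T(184,220))[0]),"barR",Bn(tri(S(613,122),T(258,200))[0]))
print("levertip",Bn(onplane('side',S(546,138),W(0,0,0),n)))
for P in((0,32,220),(0,-32,220),(18,0,243),(20,0,124),(-60,0,205)):
    p,q=proj('side',W(*P)),proj('top',W(*P));print(P,(p-[220,155])*2+[400,0],(q-[305,130])*2.5)
s=r.get_state();print(go(s,W(20,0,330)))
E
```

```text
barL [ -7.5  32.  224.5]
barR [ -8.3 -32.  242.4]
keeper top mid [ 19.5   0.  110.1]
keeper tri [ 10.1 -11.  124.3] barL [ -9.   32.  224.8] barR [-12.2 -27.6 238.3]
levertip [-56.   -0.  211.7]
(0, 32, 220) [589.7  87. ] [178.5 208.6]
(0, -32, 220) [621.4 136.4] [251.  180.7]
(18, 0, 243) [624.3  86.3] [212.1 169.2]
(20, 0, 124) [622.8 171.1] [184.5 190.7]
(-60, 0, 205) [542.1 144.6] [239.4 265.1]
(array([-2.6,  1.7, -7.5]), array([ 0., -0.,  0.]))
```

```bash
python3 -m crank '[{"xyz":[0,0,-2],"delta_rot":[0,0,0],"claw":1},{"xyz":[0,0,-4],"delta_rot":[0,0,0],"claw":1},{"xyz":[-1.3,1.7,-6],"delta_rot":[0,0,0],"claw":0.5},{"xyz":[-1.3,1.7,-6.2],"delta_rot":[0,0,0],"claw":0.5},{"xyz":[-1.3,1.7,-6.2],"delta_rot":[0,0,0],"claw":0.5}]'
cat >> h.py <<'E'
def setwrist(s,c):
    R=Ro.from_euler("xyz",s["eef_rot"],degrees=True).as_matrix();H=np.array(c["hand_eye"]);M=R@H[:3,:3]
    CAM["wrist"]=(c["fovy"],c["cx"],c["cy"],s["tcp_pos"]+R@H[:3,3],M)
_cam=cam
def cam(n):
    if n!="wrist": return _cam(n)
    f,cx,cy,e,M=CAM[n];return 200/np.tan(np.radians(f/2)),cx,cy,e,M
E
python3 - <<'E'
from h import *
from plant import r,optics
import pickle
s=r.get_state();print(Bn(s["tcp_pos"]));c=optics.capture("wrist");pickle.dump((s,c),open("w1.pkl","wb"))
cv2.imwrite("pics/w1.png",c["img"])
E
```

```text
time_s: 5.5
tcp_pos: [0.6288, -0.1128, 0.2935]
eef_rot: [179.9, -0.3, 20.9]
contact_force: [-0.5, 1.4, -1.7]
gripper_width: 0.0253
gripper_force: 0.0
[ 61.28937887  -2.27454913 293.54840104]
```

View pics/w1.png

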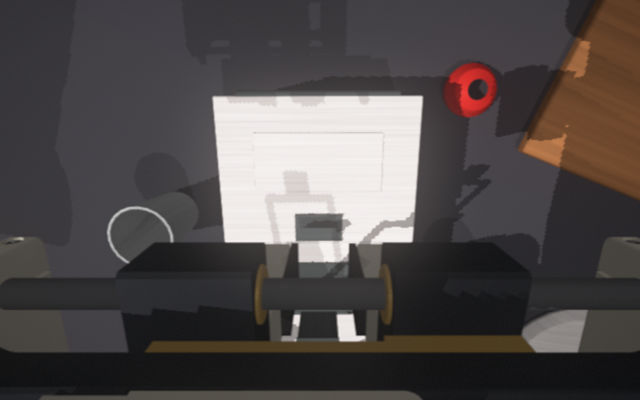

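Wrist view: lid square to the image, far corners (213,97) and (422,97), side edges at y=240 near (227,240) and (413,240), keeper top (319,218). The loop is hidden behind the gripper.

```bash
python3 - <<'E'
from h import *
import pickle
np.set_printoptions(precision=1,suppress=True)
s,c=pickle.load(open("w1.pkl","rb"));setwrist(s,c)
for p,z in(((213,97),.106),((422,97),.106),((227,240),.106),((413,240),.106),((319,240),.106),((319,216),.124),((295,216),.124),((343,216),.124)): print(p,Bn(onz("wrist",p,z)))
E
python3 - <<'E'
from h import *
np.set_printoptions(precision=1,suppress=True)
n=Rb@[0,1,0]
# loop corners from crop2 with top view via bin y planes cross-checked, and two-view
print(Bn(tri(S(582,86),T(184,220))[0]),tri(S(582,86),T(184,220))[1],Bn(tri(S(613,122),T(260,192))[0]),tri(S(613,122),T(260,192))[1])
E
```

```text
(213, 97) [145.9 103.  106. ]
(422, 97) [145.8 -98.6 106. ]
(227, 240) [ -1.3 100.7 106. ]
(413, 240) [  -1.7 -100.2  106. ]
(319, 240) [ -1.5   1.4 106. ]
(319, 216) [ 31.3   1.1 124. ]
(295, 216) [ 31.3  25.2 124. ]
(343, 216) [ 31.2 -23.  124. ]
[ -9.   32.  224.8] 0.002899679614178076 [-10.  -29.9 240.4] 0.004958358453646589
```

```bash
python3 -m crank '[{"xyz":[-2.7,-0.1,-0.3],"delta_rot":[0,0,0],"claw":1},{"xyz":[-2.7,-0.1,0],"delta_rot":[0,0,0],"claw":1},{"xyz":[-2.7,-0.1,0],"delta_rot":[0,0,0],"claw":1},{"xyz":[-2.7,-0.1,1.0],"delta_rot":[0,0,0],"claw":1},{"xyz":[-2.7,-0.1,1.7],"delta_rot":[0,0,0],"claw":1},{"xyz":[-2.3,-0.1,1.9],"delta_rot":[0,0,0],"claw":1},{"xyz":[-1.96,-0.1,2.15],"delta_rot":[0,0,0],"claw":1},{"xyz":[-1.5,-0.1,2.6],"delta_rot":[0,0,0],"claw":1},{"xyz":[-1.3,-0.1,2.85],"delta_rot":[0,0,0],"claw":1},{"xyz":[-1.1,-0.1,3.1],"delta_rot":[0,0,0],"claw":1},{"xyz":[-0.95,-0.1,3.4],"delta_rot":[0,0,0],"claw":1},{"xyz":[-0.8,-0.1,3.7],"delta_rot":[0,0,0],"claw":1},{"xyz":[-0.65,-0.1,4.15],"delta_rot":[0,0,0],"claw":1},{"xyz":[-0.5,-0.1,4.6],"delta_rot":[0,0,0],"claw":1},{"xyz":[-0.35,-0.1,4.95],"delta_rot":[0,0,0],"claw":1},{"xyz":[-0.25,-0.1,5.2],"delta_rot":[0,0,0],"claw":1},{"xyz":[-0.2,-0.1,5.45],"delta_rot":[0,0,0],"claw":1},{"xyz":[-0.2,-0.1,5.6],"delta_rot":[0,0,0],"claw":1},{"xyz":[-0.2,-0.1,5.75],"delta_rot":[0,0,0],"claw":1},{"xyz":[-0.2,-0.1,5.75],"delta_rot":[0,0,0],"claw":1}]'
python3 - <<'E'
from h import *
from plant import r,optics
s=r.get_state();print(Bn(s["tcp_pos"]))
a=optics.capture("top")["img"][130:310,305:465];b=optics.capture("side")["img"][155:355,220:420]
a=cv2.resize(a,None,fx=2.5,fy=2.5,interpolation=cv2.INTER_CUBIC);b=cv2.resize(b,None,fx=2,fy=2,interpolation=cv2.INTER_CUBIC)
o=np.zeros((450,800,3),np.uint8);o[:,:400]=a;o[:400,400:]=b;cv2.imwrite("pics/crop3.png",o)
E
```

```text
time_s: 8.05
tcp_pos: [0.621, -0.1112, 0.1184]
eef_rot: [-180.0, 0.0, 21.0]
contact_force: [-0.1, -0.3, -0.5]
gripper_width: 0.0004
gripper_force: 0.0
[ 54.56551049   2.00648433 118.38107121]
```

View pics/crop3.png

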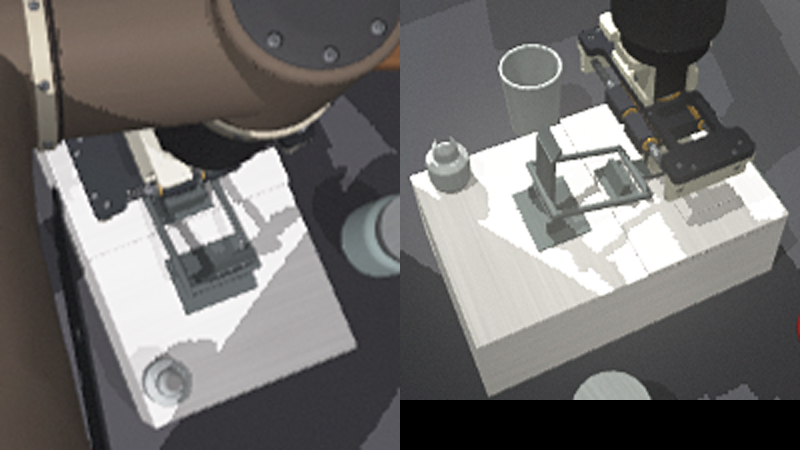

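The loop has swung down (bar at side crop about (645,178)) and the lever is still upright. I'll press on until contact shows.

```bash
python3 -m crank '[{"xyz":[0,0,0.1],"delta_rot":[0,0,0],"claw":1},{"xyz":[0,0,0.15],"delta_rot":[0,0,0],"claw":1},{"xyz":[0,0,0.15],"delta_rot":[0,0,0],"claw":1}]'; python3 -m crank '[{"xyz":[0,0,0.07],"delta_rot":[0,0,0],"claw":1},{"xyz":[0,0,0.14],"delta_rot":[0,0,0],"claw":1},{"xyz":[0,0,0.14],"delta_rot":[0,0,0],"claw":1}]'
```

```text
time_s: 8.52
tcp_pos: [0.6217, -0.1112, 0.1155]
eef_rot: [179.9, -0.1, 21.0]
contact_force: [-1.9, 0.4, 8.1]
gripper_width: 0.0007
gripper_force: 3.7
time_s: 8.9
tcp_pos: [0.622, -0.1113, 0.1145]
eef_rot: [179.9, -0.2, 21.1]
contact_force: [-9.9, 4.4, 28.4]
gripper_width: 0.0003
gripper_force: 13.2
```

```bash
python3 -m crank '[{"xyz":[0,0,-0.3],"delta_rot":[0,0,0],"claw":1},{"xyz":[0,0,-0.7],"delta_rot":[0,0,0],"claw":1},{"xyz":[1.0,0,-0.7],"delta_rot":[0,0,0],"claw":1},{"xyz":[1.0,0,-0.7],"delta_rot":[0,0,0],"claw":1},{"xyz":[1.0,0,-0.2],"delta_rot":[0,0,0],"claw":1},{"xyz":[1.0,0,0.0],"delta_rot":[0,0,0],"claw":1},{"xyz":[1.0,0,0.0],"delta_rot":[0,0,0],"claw":1}]'
python3 - <<'E'
from h import *
from plant import r,optics
s=r.get_state();print(Bn(s["tcp_pos"]))
b=optics.capture("side")["img"][200:290,260:400]
cv2.imwrite("pics/crop4.png",cv2.resize(b,None,fx=5,fy=5,interpolation=cv2.INTER_CUBIC))
E
```

```text
time_s: 9.78
tcp_pos: [0.6482, -0.1007, 0.1087]
eef_rot: [-180.0, 0.1, 21.0]
contact_force: [0.0, -0.9, -0.2]
gripper_width: 0.0002
gripper_force: 0.0
[ 83.71091465   2.08132636 108.69484507]
```

View pics/crop4.png

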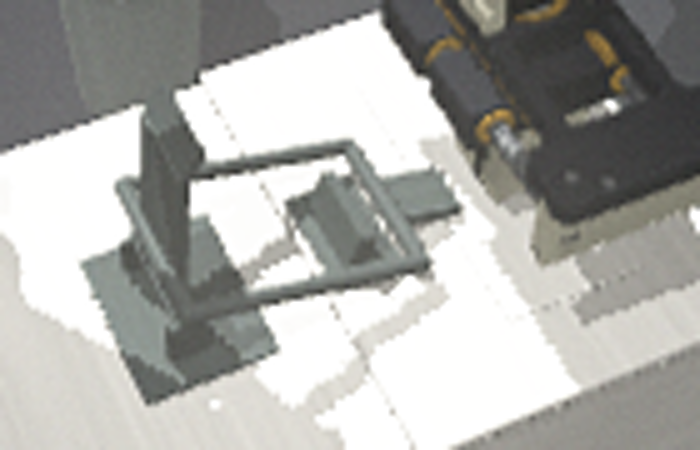

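The bar lies down beyond the keeper with the tab clear of the finger, and the lever stands. Now I'll push the tab end toward -x.

```bash
python3 -m crank '[{"xyz":[-0.1,0,0],"delta_rot":[0,0,0],"claw":1},{"xyz":[-0.2,0,0],"delta_rot":[0,0,0],"claw":1},{"xyz":[-0.3,0,0],"delta_rot":[0,0,0],"claw":1},{"xyz":[-0.4,0,0],"delta_rot":[0,0,0],"claw":1},{"xyz":[-0.4,0,0],"delta_rot":[0,0,0],"claw":1}]';python3 -m crank '[{"xyz":[-0.1,0,0],"delta_rot":[0,0,0],"claw":1},{"xyz":[-0.2,0,0],"delta_rot":[0,0,0],"claw":1},{"xyz":[-0.2,0,0],"delta_rot":[0,0,0],"claw":1}]'
```

```text
time_s: 10.45
tcp_pos: [0.6378, -0.1048, 0.11]
eef_rot: [180.0, -0.0, 21.0]
contact_force: [0.2, -0.1, -0.3]
gripper_width: 0.0005
gripper_force: 0.0
time_s: 10.82
tcp_pos: [0.6343, -0.1063, 0.1105]
eef_rot: [179.9, -0.2, 21.0]
contact_force: [4.9, 1.7, -1.6]
gripper_width: 0.0004
gripper_force: 2.5
```

```bash
for i in 1 2; do python3 -m crank '[{"xyz":[-0.07,0,0.02],"delta_rot":[0,0,0],"claw":1},{"xyz":[-0.13,0,0.03],"delta_rot":[0,0,0],"claw":1},{"xyz":[-0.13,0,0.03],"delta_rot":[0,0,0],"claw":1}]' | grep -E "tcp|contact"; done
python3 - <<'E'
from h import *
from plant import r,optics
s=r.get_state();print(Bn(s["tcp_pos"]))
b=optics.capture("side")["img"][200:290,260:400]
cv2.imwrite("pics/crop5.png",cv2.resize(b,None,fx=5,fy=5,interpolation=cv2.INTER_CUBIC))
E
```

```text
tcp_pos: [0.6316, -0.1075, 0.11]
contact_force: [7.0, 2.8, -0.7]
tcp_pos: [0.6291, -0.1087, 0.1099]
contact_force: [8.0, 2.5, 0.9]
[ 62.96963123   1.4330326  109.92957381]
```

View pics/crop5.png

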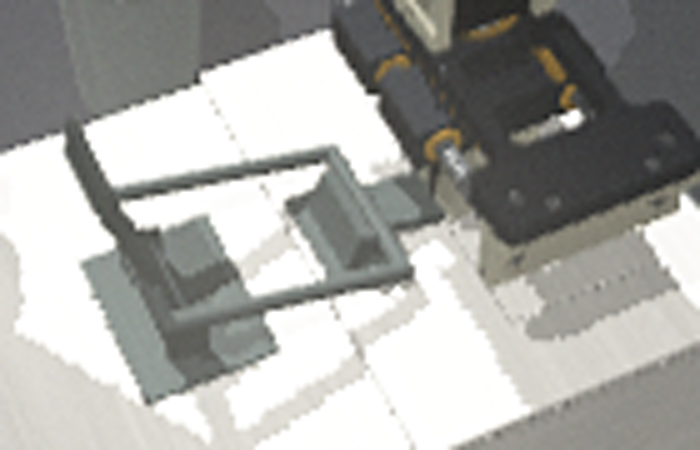

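The lever has leaned over and the bar is close behind the lip. A little more, then back off and go to the lever.

```bash
python3 -m crank '[{"xyz":[-0.05,0,0.02],"delta_rot":[0,0,0],"claw":1},{"xyz":[-0.1,0,0.03],"delta_rot":[0,0,0],"claw":1},{"xyz":[-0.1,0,0.03],"delta_rot":[0,0,0],"claw":1}]' | grep -E "tcp|contact"
python3 - <<'E'
from h import *
from plant import r,optics
s=r.get_state();print(Bn(s["tcp_pos"]))
b=optics.capture("side")["img"][200:290,260:400]
cv2.imwrite("pics/crop6.png",cv2.resize(b,None,fx=5,fy=5,interpolation=cv2.INTER_CUBIC))
n=Rb@[0,1,0]
q=lambda x,y:(x/5+260,y/5+200)
print("levertip",Bn(onplane("side",q(72,122),W(0,18,0),n)),"bar near",Bn(onz("side",q(405,270),.112)),"bar far",Bn(onz("side",q(333,152),.112)))
E
```

```text
tcp_pos: [0.6275, -0.1095, 0.1098]
contact_force: [8.9, 5.1, 3.9]
[ 61.18161828   1.23756261 109.77260142]
levertip [-83.62927441  18.         205.26855075] bar near [ 26.60134295 -28.71359787 112.        ] bar far [ 27.1041482   35.37836949 112.        ]
```

View pics/crop6.png

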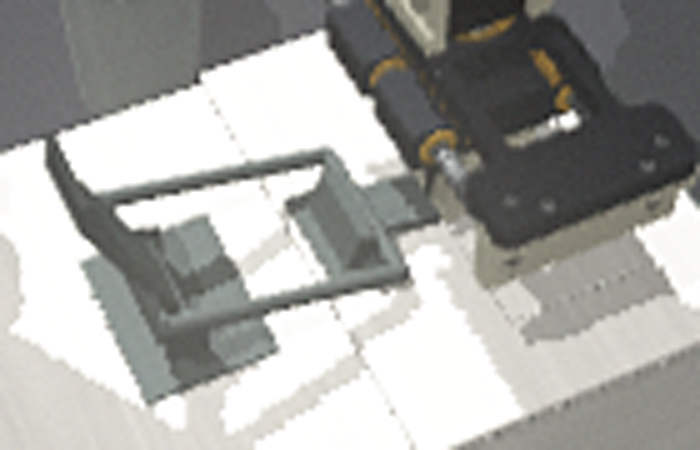

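The bar sits against the lip with the lever at about 1.15 rad. I'll back off and move above the lever.

```bash
python3 -m crank '[{"xyz":[0.6,0,0],"delta_rot":[0,0,0],"claw":1},{"xyz":[0.6,0,-1],"delta_rot":[0,0,0],"claw":1},{"xyz":[0.6,0,-3],"delta_rot":[0,0,0],"claw":1},{"xyz":[-1,0,-5],"delta_rot":[0,0,0],"claw":1},{"xyz":[-3.4,0,-5],"delta_rot":[0,0,0],"claw":1},{"xyz":[-3.4,0,-5],"delta_rot":[0,0,0],"claw":1},{"xyz":[-3.4,0,-5],"delta_rot":[0,0,0],"claw":1}]'
python3 - <<'E'
from h import *
from plant import r,optics
s=r.get_state();print(Bn(s["tcp_pos"]))
for P in((-50,0,175),(-69,0,175),(-80,0,170),(-108,0,121)):print(P,go(s,W(*P))[0])
b=optics.capture("side")["img"][200:290,260:400]
cv2.imwrite("pics/crop7.png",cv2.resize(b,None,fx=5,fy=5,interpolation=cv2.INTER_CUBIC))
E
```

```text
time_s: 12.92
tcp_pos: [0.5263, -0.1477, 0.2576]
eef_rot: [-180.0, -0.0, 21.0]
contact_force: [-0.5, -0.1, -0.6]
gripper_width: 0.0003
gripper_force: 0.0
[-46.93399393   1.86252556 257.61201952]
(-50, 0, 175) [-0.1   0.06  2.75]
(-69, 0, 175) [-0.74  0.06  2.75]
(-80, 0, 170) [-1.1   0.06  2.92]
(-108, 0, 121) [-2.04  0.06  4.55]
```

View pics/crop7.png

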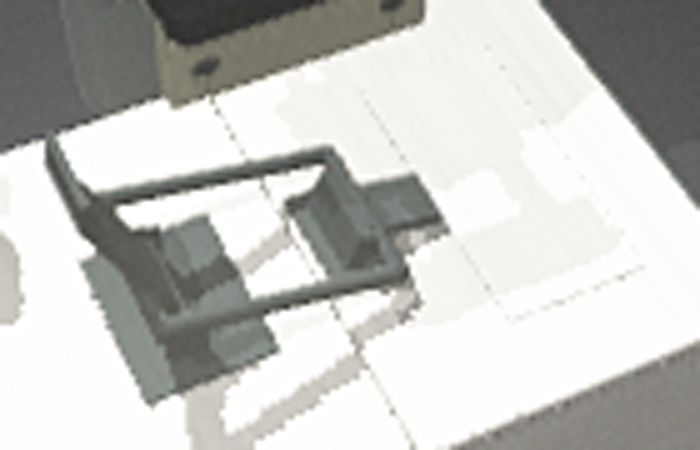

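The bar stays behind the lip and the lever is ready. Now I'll press it over along its arc.

```bash
python3 -m crank '[{"xyz":[-0.1,0.03,1.5],"delta_rot":[0,0,0],"claw":1},{"xyz":[-0.1,0.03,2.75],"delta_rot":[0,0,0],"claw":1},{"xyz":[-0.1,0.03,2.75],"delta_rot":[0,0,0],"claw":1},{"xyz":[-0.4,0.03,2.75],"delta_rot":[0,0,0],"claw":1},{"xyz":[-0.75,0.03,2.75],"delta_rot":[0,0,0],"claw":1},{"xyz":[-0.95,0.03,2.85],"delta_rot":[0,0,0],"claw":1},{"xyz":[-1.1,0.03,2.92],"delta_rot":[0,0,0],"claw":1},{"xyz":[-1.27,0.03,3.02],"delta_rot":[0,0,0],"claw":1},{"xyz":[-1.4,0.03,3.15],"delta_rot":[0,0,0],"claw":1},{"xyz":[-1.53,0.03,3.27],"delta_rot":[0,0,0],"claw":1},{"xyz":[-1.53,0.03,3.27],"delta_rot":[0,0,0],"claw":1}]'
```

```text
time_s: 14.35
tcp_pos: [0.4849, -0.1649, 0.1596]
eef_rot: [179.9, -0.1, 21.0]
contact_force: [0.1, -0.1, 4.7]
gripper_width: 0.0008
gripper_force: 1.9
```

```bash
python3 -m crank '[{"xyz":[-0.14,0,0.15],"delta_rot":[0,0,0],"claw":1},{"xyz":[-0.24,0,0.31],"delta_rot":[0,0,0],"claw":1},{"xyz":[-0.34,0,0.48],"delta_rot":[0,0,0],"claw":1},{"xyz":[-0.34,0,0.48],"delta_rot":[0,0,0],"claw":1}]' | grep -E "tcp|contact"; python3 -m crank '[{"xyz":[-0.06,0,0.17],"delta_rot":[0,0,0],"claw":1},{"xyz":[-0.13,0,0.4],"delta_rot":[0,0,0],"claw":1},{"xyz":[-0.16,0,0.6],"delta_rot":[0,0,0],"claw":1},{"xyz":[-0.16,0,0.8],"delta_rot":[0,0,0],"claw":1},{"xyz":[-0.16,0,0.85],"delta_rot":[0,0,0],"claw":1},{"xyz":[-0.16,0,0.85],"delta_rot":[0,0,0],"claw":1}]'
```

```text
tcp_pos: [0.4748, -0.1686, 0.1446]
contact_force: [-0.4, -0.4, 1.6]
time_s: 15.6
tcp_pos: [0.4703, -0.17, 0.1221]
eef_rot: [180.0, 0.0, 21.1]
contact_force: [-13.2, 7.1, 37.2]
gripper_width: 0.0006
gripper_force: 18.6
```

```bash
python3 -m crank '[{"xyz":[0,0,-0.5],"delta_rot":[0,0,0],"claw":1},{"xyz":[0,0,-2.5],"delta_rot":[0,0,0],"claw":1},{"xyz":[0,0,-4.5],"delta_rot":[0,0,0],"claw":1},{"xyz":[0,0,-6],"delta_rot":[0,0,0],"claw":1},{"xyz":[0,-6,-6],"delta_rot":[0,0,0],"claw":1},{"xyz":[0,-6,-6],"delta_rot":[0,0,0],"claw":1},{"xyz":[0,-6,-6],"delta_rot":[0,0,0],"claw":1},{"xyz":[0,-6,-6],"delta_rot":[0,0,0],"claw":1}]' | grep -E "tcp|contact"
python3 - <<'E'
from h import *
from plant import r,optics
np.set_printoptions(precision=1,suppress=True)
im=optics.capture("side")["img"];cv2.imwrite("pics/side_end.png",im)
g=cv2.cvtColor(im,cv2.COLOR_BGR2GRAY)[200:290,260:400]
old=cv2.cvtColor(cv2.resize(cv2.imread("pics/crop7.png"),(140,90),interpolation=cv2.INTER_AREA),cv2.COLOR_BGR2GRAY)
for nm,a in(("old",old),("new",g)):
    print(nm)
    for row in a[14:84:2,4:96:2]: print("".join("#" if v<80 else "+" if v<125 else "-" if v<190 else "." for v in row))
E
```

```text
tcp_pos: [0.405, 0.0012, 0.2993]
contact_force: [0.4, -0.3, 0.5]
old
+++++++++++++++-++#+++++++....................
+++++++++++++++--++++++-......................
+++++++++++++++---++-.........................
+++++++++++++..-+.............................
++++++++++....................................
+++++++-......................................
++++-.........................................
+-.+..........................................
...+-.......................-+++..............
...#+..................--+++##++-.............
...++-............--++++++-...-++.............
....++-......--++++++-........+++-.---++......
....+++---++++++-............++++++++++++.....
.....+-+++++...............+++++++++--+++-....
.....+++++................-+-+++++-++--+++....
......++++-.....--+.........--++++-+++++++-...
......++++++++-+----........--++++-+++-----...
.......+++++++++----.........--+++++-+-.......
........+++++++-+----.........--++++++--......
......---++++++++--++-........--+++++-+.......
.......---++++++++++++.........------++.......
.......----++++++++++--.......---++++++-....
[... 1562 characters left out ...]
.---+++++++#++++++.......-.---+++++.......
...-+---+++++++++++++++........+++++++-.......
-+------+++++++++++++++.......+++++----.......
-------++++++++++#++++++..--+++++---..........
--------++++++++++++++++-++++#---.............
--------++++++++++++++++++++-----.............
--------+++++##+#+#+++++++----...-............
--------+#+++#+##+++++#++#.......-............
------++--++++++++++###++#-.......-...........
---+#+-----++++++++++#++-.........--..........
+++------..+#++##+#+++-............-..........
-------.....+++++++-...............--.........
----........+++++-..................-.........
-.....--.-...+-..............-.......-........
-......-.-.-.........................-........
```

```bash
python3 -c "
from plant import job
print(job.close_job())"
```

```text
the job is handed in; nothing more can be done
None
```

The job is handed in: the lid is shut, the loop's bar is hooked behind the keeper, and the lever is flat. The latch tension and the bystanders' positions were not measured directly, and no verdict came back.

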